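# Clear the supply stack into its trays

## Task

Take the stack of supplies apart from the top down and set each thing flat inside its own tray on the bench: first the red cap in the small red tray, then the aluminium tin in the blue tray, then the tape roll in the yellow tray, and last the carton in the green rectangular tray. Set each thing down gently without dropping it, and leave the jar, the metal weight and what is already in its tray where they are.

Things in the scene. Friction and masses are not known exactly. Their poses are not given: they have to be found in the camera images.
- cap: Red ribbed screw cap with a pale centre, 26 mm diameter, 14 mm high, about 12 g, top of the stack, resting on the tin. Origin at the centre of its underside, z up.
- tin: Round bare aluminium sample tin with a fixed lid, 43 mm diameter at the foot, 46 mm at the lid (the upper 9 mm), 25 mm high, about 45 g, resting on the tape roll. Origin at the centre of its underside, z up.
- tape: Roll of cream label tape lying flat, 62 mm outer diameter, 18 mm high, about 70 g, resting on the middle of the carton and overhanging its long sides a little. Origin at the centre of its underside, z up.
- carton: White and teal closed carton, 53 mm (its x) by 118 mm (its y) by 52 mm high, about 150 g, the bottom of the stack, on the bench. Rigid. Origin at the centre of its underside, z up.
- cap_tray: Smallest round tray, red, for the cap: inner diameter 46 mm. Fixed, its top opens upward. Origin at the centre of its underside on the bench; the floor inside lies 2 mm above it, the rim is 3 mm thick and rises to 6 mm. 
- tin_tray: Middle-sized round tray, blue, for the tin: inner diameter 66 mm. Fixed, its top opens upward. Origin at the centre of its underside on the bench; the floor inside lies 2 mm above it, the rim is 3 mm thick and rises to 6 mm. 
- tape_tray: Largest round tray, yellow, for the tape roll: inner diameter 82 mm. Fixed, its top opens upward. Origin at the centre of its underside on the bench; the floor inside lies 2 mm above it, the rim is 3 mm thick and rises to 6 mm. 
- carton_tray: Rectangular green tray, for the carton: inside 74 mm (its x) by 140 mm (its y). The carton may go in either way round. Fixed, its top opens upward. Origin at the centre of its underside on the bench; the floor inside lies 2 mm above it, the rim is 3 mm thick and rises to 6 mm. 
- jar: Bystander: squat reagent jar with white cap, 50 mm diameter, 70 mm high, loose. Origin at the centre of its underside.
- weight: Bystander: grey metal knob weight, 36 mm diameter, 56 mm high, loose. Origin at the centre of its underside.
Not all that is in view belongs to the job. What is shaped like the carton but brown is not meant.

How it is judged:
By the outcome, as a careful person would: the job done as asked, in the order asked, and still so for the second after the job is handed in, with the robot touching nothing.
It also fails if it takes over 115 s, if anything falls off the work surface, if the arm or the gripper's body presses on something with over 40 N, if the wrist force passes 120 N, or if a joint passes its speed limit or range.

## Robot

A 6-joint arm with a two-finger parallel gripper is mounted at the origin on a cart in front of the work surface, level with it; the furniture and walls round the work are solid. World frame = base frame: x ahead of the robot, y to its left, z up, the work surface at z = 0. Lengths are in m, angles in rad, forces in N, time in s.
With the tool pointing down it reaches from about 0.325 to 0.875 m from the base axis. Payload 4.4 kg.
Tool frame: the origin (TCP) lies midway between the tips of the shut fingers; the grasp point (between the pads) lies 19 mm behind it; z points along the fingers, y is the line along which they close (so a half turn about z gives the same grasp; the last joint's range is limited). The gripper opens to 85 mm and grips with 20 to 120 N. Pads are 22 mm wide; open, the fingers measure 114 mm over their backs; the gripper's body (76 mm by 85 mm) begins 54 mm behind the grasp point. The pads swing forward as they close: fully open they stand 13 mm farther back than shut.
Start: joints at [1.042, 0.207, 1.542, -0, 1.393, -0.15], TCP at [0.213, 0.534, 0.231] pointing down, gripper open.
Joint ranges: [-2.73, 2.73], [-0.86, 2.22], [0.23, 2.46], [-1.11, 4.25], [0.08, 2.63], [-2.82, 2.82]. Speed limits (rad/s): [2.79, 2.79, 3.14, 3.14, 3.14, 3.14].

## Interface

Orientations are given as a 3x3 rotation matrix whose columns are the frame's x, y, z axes.
In Python, from plant import * gives the robot as it stands. The module is installed in compiled form; this text tells all that it offers.
- The arm moves only by the shell command python3 -m pendant 'ROWS' [FORCE]. ROWS is JSON, a list of rows, each a list of 3 entries, a list of its own where there are three numbers: the closure in counts, from 0 (fully open) to 255 (shut), then the shift along the tool's x, y, z in m, then the turn about the tool's z in units of 5 degrees (1.0 is 5 degrees). In form: [[claw, [dx, dy, dz], twist], ...]. A call has 1 to 5 rows; each row is the pose to reach, as a shift and turn from the pose commanded when the call began, along the tool's axes at that moment; what a row does not reach only later rows make up. A row lasts 1/12 s, in which the tool goes at most 41.7 mm and 7.16 degrees, less where a joint would pass 70% of its speed; a pose out of reach is approached as far as the arm can. A call with a gripper value outside its range is refused whole. The fingers move at their own pace and stop on an object; FORCE is the grip in N (left out, the last holds). Time passes only in rows, so rows that repeat a pose let the fingers close. It gives the time, the measured TCP pose, the force, the opening and the grip force at its end, in the units of the state.
- get_obs(): the state, without advancing time (a new reading comes with each control period).
- grab_frame(name): name is "side" or "top" or "wrist"; returns (picture, depth): 480x640x3 uint8, red, green, blue; 480x640 float32, m along the optical axis (not along the pixel's ray), 0 where there is no reading.
- camera_model(name): a dict with "K" (3x3 intrinsics, pixels), "rvec" (rotation vector, rad) and "tvec" (3), from world to camera coordinates, as OpenCV has them; the wrist camera has in their place "T_tool_cam" (4x4, takes a point from camera to tool coordinates, whose origin is the TCP and whose axes are the flange's). Camera axes: x right, y down, z forward; pixel columns grow to the right and rows downward; lengths in m; the calibration is good to about 2 mm. A picture is of the moment at which its call begins: read the wrist's pose just before it. camera_model takes no time and is no camera call.
- sign_off(): hands the job in; it is judged then, once.
The state is a dict: "time": time; "q": joint angles; "qd": joint speeds; "effort": joint torques, N m; "position": TCP position; "orientation": TCP orientation; "wrist_force": force on the tool from outside, world axes, zero at the start; "ft_torque": the same for the moment, N m; "finger_gap": opening from 0.0 (shut) to 1.0 (fully open); "finger_force": force on a finger pad.
Only numpy, scipy, OpenCV 4.12 (cv2) and the standard library are available. Lean on these libraries where they do the work, as an engineer would, in place of code of your own. Each camera call takes 0.05 s, during which the arm holds its last target. There are 200 camera calls.

## Working session

There is one attempt and no reset: what is moved stays moved. The work goes in short steps, Python scripts to look and compute and a shell command to move; the robot and the scene stay as the last step left them, time stands still between calls to the robot, and variables do not carry over. Pictures are saved under pics/ and viewed, at most 14 in all, crops included, and the job is handed in when it is done.

```bash
mkdir -p pics; cat > h.py <<'E'
from plant import *
import numpy as np, cv2
def save(im,name,crop=None,s=1):
    if crop: im=im[crop[1]:crop[3],crop[0]:crop[2]]
    im=cv2.resize(im,None,fx=s,fy=s,interpolation=cv2.INTER_CUBIC)
    cv2.imwrite('pics/'+name,im[:,:,::-1])
def world(name,d,obs=None):
    """HxWx3 world coords for every pixel"""
    m=camera_model(name);K=np.array(m['K'])
    v,u=np.mgrid[:480,:640]
    p=np.stack([(u-K[0,2])/K[0,0]*d,(v-K[1,2])/K[1,1]*d,d],-1)
    if name=='wrist':
        T=np.array(m['T_tool_cam']); p=p@T[:3,:3].T+T[:3,3]
        return p@np.array(obs['orientation']).T+np.array(obs['position'])
    R=cv2.Rodrigues(np.array(m['rvec'],float))[0]
    return (p-np.array(m['tvec']).ravel())@R
E
python3 - <<'E'
from h import *
for n in ('top','side'):
    im,d=grab_frame(n); save(im,n+'0.png'); np.savez('/tmp/%s0.npz'%n,im=im,d=d,w=world(n,d))
o=get_obs();print(o)
E
```

```text
{'time': 0.1, 'q': array([ 1.04149578e+00,  2.07344683e-01,  1.54284337e+00,  4.16809506e-06,
        1.39352983e+00, -1.50475954e-01]), 'qd': array([ 0.00047212,  0.00067936, -0.00271098,  0.0006923 , -0.00128013,
        0.00079955]), 'effort': array([-4.80176259e-04, -3.84089792e+01, -2.92550862e+01, -3.76180333e-04,
        4.80873452e-03,  1.86760491e-05]), 'position': array([0.21228748, 0.53361773, 0.23022097]), 'orientation': array([[-9.29099530e-01,  3.69828209e-01, -1.07663207e-03],
       [ 3.69829635e-01,  9.29097779e-01, -1.83234103e-03],
       [ 3.22645061e-04, -2.10059764e-03, -9.99997742e-01]]), 'wrist_force': array([ 0.59419094,  0.32648046, -0.55197815]), 'ft_torque': array([ 0.0393482 , -0.02854265,  0.04404642]), 'finger_force': 0.0, 'finger_gap': 0.9946205292750622}
```

View pics/top0.png

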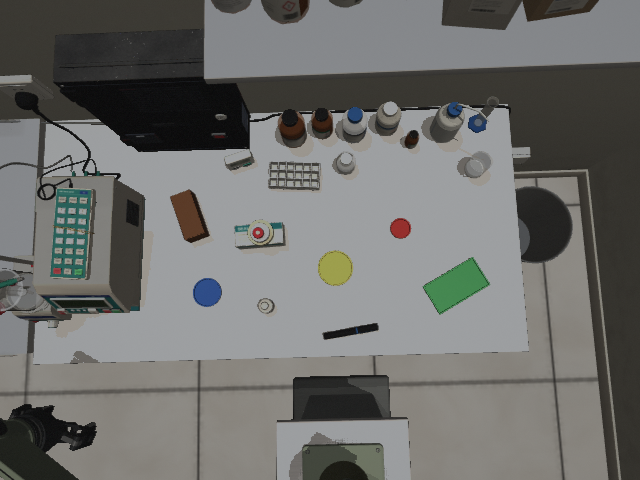

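View pics/side0.png

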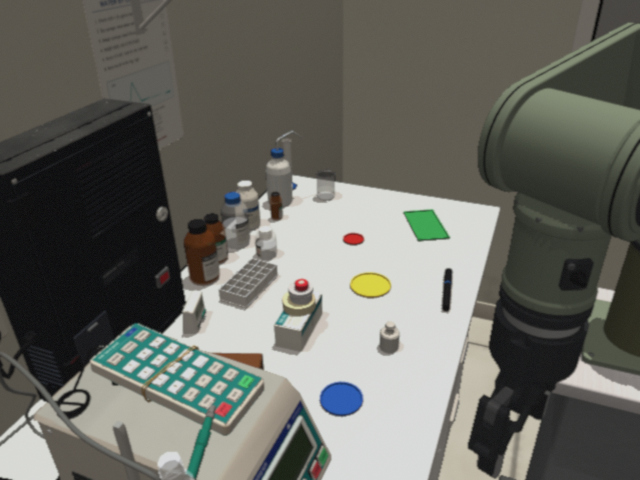

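The top view shows the stack at (259,233), red tray (400,228), yellow (335,268), blue (207,292), green (456,286). The weight is at (266,305), the jar at (345,162) and the brown decoy at (189,215).

```bash
python3 - <<'E'
from h import *
z=np.load('/tmp/top0.npz');im,d,w=z['im'],z['d'],z['w']
hsv=cv2.cvtColor(im,cv2.COLOR_RGB2HSV)
for n,(u,v),s in [('red',(400,228),16),('yel',(335,268),24),('blue',(207,292),22),('green',(456,286),42)]:
    h0=int(hsv[v,u,0]); m=(np.abs(hsv[...,0].astype(int)-h0)<8)&(hsv[...,1]>90)
    b=np.zeros_like(m);b[v-s:v+s,u-s:u+s]=1;m&=b
    P=w[m];r=cv2.minAreaRect(P[:,:2].astype(np.float32)*1000)
    print(n,m.sum(),np.median(P,0).round(4),P.mean(0).round(4),r)
# stack by height
box=np.zeros(d.shape,bool);box[205:260,225:295]=1
for lo,hi in [(.03,.06),(.06,.08),(.083,.099),(.1,.125)]:
    m=box&(w[...,2]>lo)&(w[...,2]<hi)&(d>0);P=w[m];r=cv2.minAreaRect(P[:,:2].astype(np.float32)*1000);print(lo,m.sum(),np.median(P[:,2]),r)
for n,(u,v),s in [('weight',(266,305),13),('jar',(345,162),14),('brown',(189,215),30)]:
    P=w[v-s:v+s,u-s:u+s].reshape(-1,3);P=P[(P[:,2]>.02)&(P[:,2]<.2)];print(n,cv2.minAreaRect(P[:,:2].astype(np.float32)*1000),P[:,2].max())
P=w[40:70,220:600];print('shelf',np.percentile(P.reshape(-1,3),[5,50,95],axis=0))
m=camera_model('wrist');print(m)
E
```

```text
red 327 [ 0.6142 -0.1625  0.0034] [ 0.6129 -0.1614  0.0114] ((526.7669067382812, -81.00067138671875), (50.32198715209961, 288.88946533203125), 46.98867416381836)
yel 951 [0.5179 0.0055 0.0031] [0.5175 0.0056 0.0114] ((490.0440979003906, -7.695274353027344), (150.12554931640625, 85.29338836669922), 25.06644058227539)
blue 633 [0.4668 0.3282 0.0038] [0.4666 0.3264 0.0119] ((454.421142578125, 179.53811645507812), (367.9925537109375, 70.29579162597656), 85.19449615478516)
green 1900 [ 0.4656 -0.2918  0.003 ] [ 0.4654 -0.2909  0.0099] ((426.79437255859375, -191.148193359375), (95.32991027832031, 371.2430725097656), 21.237783432006836)
0.03 615 0.05329979645883209 ((600.7606811523438, 189.22183227539062), (55.546287536621094, 118.2463150024414), 3.189901828765869)
0.06 225 0.07061455278367144 ((602.9885864257812, 187.772216796875), (60.8283576965332, 74.2469482421875), 3.690570116043091)
0.083 188 0.0953460775788668 ((599.919189453125, 180.25621032714844), (45.150413513183594, 43.72897720336914), 89.91700744628906)
0.1 109 0.10889944784579268 ((598.7315063476562, 182.35946655273438), (36.4
[... 374 characters left out ...]
 54.80815887451172), 19.05067253112793) 0.06169453578522383
shelf [[ 0.72148843 -0.33133336  0.64621969]
 [ 0.74319697 -0.10484724  0.64869593]
 [ 0.76615717  0.12298195  0.65059327]]
{'K': array([[333.76484891,   0.        , 321.86489334],
       [  0.        , 333.76484891, 241.41551084],
       [  0.        ,   0.        ,   1.        ]]), 'T_tool_cam': array([[-2.00809721e-04, -9.52215147e-01, -3.05428016e-01,
         7.77786392e-02],
       [ 9.99999593e-01,  7.73891981e-05, -8.98741411e-04,
         3.38076290e-04],
       [ 8.79432014e-04, -3.05428073e-01,  9.52214744e-01,
        -1.41534033e-01],
       [ 0.00000000e+00,  0.00000000e+00,  0.00000000e+00,
         1.00000000e+00]])}
```

```bash
python3 - <<'E'
from h import *
z=np.load('/tmp/top0.npz');im,d,w=z['im'],z['d'],z['w']
hsv=cv2.cvtColor(im,cv2.COLOR_RGB2HSV)
for n,(u,v),s in [('red',(400,228),16),('yel',(335,268),24),('blue',(207,292),22),('green',(456,286),42)]:
    h0=int(hsv[v,u,0]); m=(np.abs(hsv[...,0].astype(int)-h0)<8)&(hsv[...,1]>90)&(np.abs(w[...,2])<.02)
    b=np.zeros_like(m);b[v-s:v+s,u-s:u+s]=1;m&=b
    print(n,cv2.minAreaRect(w[m][:,:2].astype(np.float32)*1000))
print('instrument',w[200:300:30,60:140:20].reshape(-1,3).round(2).tolist())
E
P='python3 -m pendant'
$P '[[0,[-0.2,-0.075,0],5.7],[0,[-0.2,-0.075,0],5.7],[0,[-0.2,-0.075,0],5.7],[0,[-0.2,-0.075,0],5.7],[0,[-0.2,-0.075,0],5.7]]' 40
```

```text
red ((614.3260498046875, -162.0149688720703), (50.363243103027344, 49.323184967041016), 88.43519592285156)
yel ((517.4812622070312, 5.265789031982422), (85.23973083496094, 84.97554779052734), 89.28014373779297)
blue ((467.1683654785156, 327.41168212890625), (68.97498321533203, 69.27129364013672), 23.963159561157227)
green ((466.06951904296875, -292.15228271484375), (78.7132339477539, 146.39175415039062), 28.51498794555664)
instrument [[0.66, 0.58, 0.25], [0.66, 0.54, 0.25], [0.66, 0.51, 0.21], [0.67, 0.49, 0.16], [0.59, 0.58, 0.24], [0.59, 0.54, 0.24], [0.6, 0.51, 0.21], [0.61, 0.49, 0.15], [0.53, 0.58, 0.23], [0.53, 0.54, 0.24], [0.53, 0.51, 0.2], [0.54, 0.49, 0.15], [0.47, 0.6, 0.19], [0.47, 0.56, 0.19], [0.47, 0.51, 0.19], [0.47, 0.49, 0.14]]
time: 0.52
position: [0.3675, 0.3926, 0.2308]
orientation: [[-0.637, 0.77, -0.001], [0.77, 0.637, -0.0], [0.0, -0.001, -1.0]]
wrist_force: [0.1, 0.7, -1.1]
finger_gap: 1.001
finger_force: 0.0
```

```bash
P='python3 -m pendant'
$P '[[0,[-0.16,0.022,0],4],[0,[-0.16,0.022,0],4],[0,[-0.16,0.022,0],4],[0,[-0.16,0.022,0],4],[0,[-0.16,0.022,0],4]]' >/dev/null
$P '[[0,[-0.13,0.07,0],3.9],[0,[-0.13,0.07,0],3.9],[0,[-0.13,0.07,0],3.9],[0,[-0.13,0.07,0],3.9],[0,[-0.13,0.07,0],3.9]]'
$P '[[0,[0,0,0],0],[0,[0,0,0],0]]'
python3 - <<'E'
from h import *
o=get_obs();im,d=grab_frame('wrist');w=world('wrist',d,o)
np.savez('/tmp/w1.npz',im=im,d=d,w=w);save(im,'w1.png');print(o['q'])
P=w[d>0]
for lo,hi in [(.045,.06),(.064,.08),(.09,.1),(.104,.125)]:
    m=(P[:,2]>lo)&(P[:,2]<hi)&(np.hypot(P[:,0]-.6,P[:,1]-.185)<.075);Q=P[m]
    print(lo,m.sum(),np.median(Q[:,2]),cv2.minAreaRect(Q[:,:2].astype(np.float32)*1000),cv2.minEnclosingCircle(Q[:,:2].astype(np.float32)*1000))
E
```

```text
time: 1.35
position: [0.5989, 0.1829, 0.2304]
orientation: [[-0.0, 1.0, 0.001], [1.0, 0.0, -0.002], [-0.002, 0.001, -1.0]]
wrist_force: [-0.5, -0.6, 0.7]
finger_gap: 0.997
finger_force: 0.0
time: 1.52
position: [0.595, 0.1873, 0.2305]
orientation: [[-0.006, 1.0, -0.002], [1.0, 0.006, 0.0], [0.0, -0.002, -1.0]]
wrist_force: [-0.0, -0.4, 1.0]
finger_gap: 0.997
finger_force: 0.0
[1.65964358e-01 3.10613894e-01 1.41368685e+00 7.05442354e-04
 1.41923676e+00 1.60181106e-01]
0.045 3039 0.051836714617609664 ((601.52685546875, 187.8004150390625), (54.24573516845703, 118.04077911376953), 2.741490125656128) ((601.0097045898438, 188.1949920654297), 63.31410598754883)
0.064 1295 0.06919419653735992 ((604.7152099609375, 186.5206756591797), (51.31016159057617, 61.423912048339844), 69.97396850585938) ((603.0564575195312, 181.70701599121094), 30.971464157104492)
0.09 1292 0.09415779956744526 ((599.4204711914062, 179.6807403564453), (44.91035079956055, 45.07493591308594), 49.834651947021484) ((599.4508056640625, 179.5071563720703), 22.961904525756836)
0.104 714 0.10761960137439444 ((596.2365112304688, 181.84835815429688), (25.069833755493164, 25.419958114624023), 78.00617218017578) ((596.2468872070312, 181.79747009277344), 13.103486061096191)
```

View pics/w1.png

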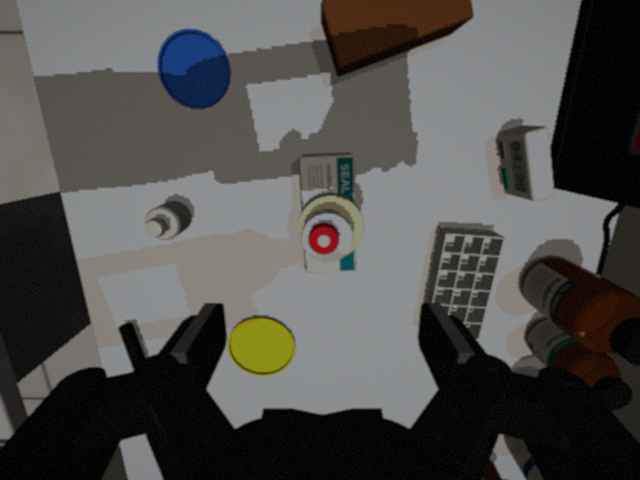

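The wrist view shows cap, tin and tape around (323,240) with the carton beneath. All heights match the given sizes. I'll go down to the cap.

```bash
P='python3 -m pendant'
$P '[[0,[0,0,0.09],0],[0,[0,0,0.09],0],[0,[0,0,0.09],0],[0,[0,0,0.09],0],[0,[0,0,0.09],0]]'
$P '[[0,[0,0,0],0],[0,[0,0,0],0],[0,[0,0,0],0]]'
```

```text
time: 1.98
position: [0.5958, 0.1877, 0.1421]
orientation: [[-0.007, 1.0, 0.0], [1.0, 0.007, 0.0], [0.0, 0.0, -1.0]]
wrist_force: [0.4, 0.1, 0.7]
finger_gap: 1.002
finger_force: 0.0
time: 2.23
position: [0.5978, 0.1871, 0.1441]
orientation: [[-0.005, 1.0, 0.005], [1.0, 0.005, 0.001], [0.001, 0.005, -1.0]]
wrist_force: [0.2, -0.7, -0.2]
finger_gap: 0.999
finger_force: 0.0
```

```bash
P='python3 -m pendant'
cat >> h.py <<'E'
def meanpose(n=6):
    L=[]
    for _ in range(n): grab_frame('wrist'); L.append(get_obs())
    o=L[-1]; p=np.mean([l['position'] for l in L],0); R=np.mean([l['orientation'] for l in L],0)
    print('t',round(float(o['time']),2),'p',p.round(4),'ytool deg',np.degrees(np.arctan2(R[1,1],R[0,1])).round(2),'gap',round(float(o['finger_gap']),3),'F',round(float(o['finger_force']),1),'q6',o['q'][5].round(2),'wf',np.round(o['wrist_force'],1))
    return p
E
$P '[[0,[-0.005,0,0.02],0],[0,[-0.005,0,0.02],0],[0,[-0.005,0,0.02],0]]' 20 >/dev/null
python3 -c "
from h import *
meanpose()"
```

```text
t 2.78 p [0.5966 0.1818 0.1222] ytool deg 0.29 gap 0.997 F 0.0 q6 0.15 wf [ 0.5  0.1 -0.8]
```

```bash
P='python3 -m pendant'
$P '[[0,[0,0,0.021],0],[0,[0,0,0.021],0],[100,[0,0,0.021],0],[255,[0,0,0.021],0],[255,[0,0,0.021],0]]' 20 
$P '[[255,[0,0,0],0],[255,[0,0,0],0],[255,[0,0,0],0],[255,[0,0,0],0],[255,[0,0,0],0]]' 20 
python3 -c "
from h import *
meanpose()"
```

```text
time: 3.2
position: [0.5966, 0.1818, 0.1012]
orientation: [[-0.005, 1.0, 0.001], [1.0, 0.005, 0.0], [0.0, 0.001, -1.0]]
wrist_force: [0.4, -0.1, 0.4]
finger_gap: 0.599
finger_force: 0.0
time: 3.62
position: [0.5967, 0.1818, 0.1012]
orientation: [[-0.005, 1.0, 0.002], [1.0, 0.005, 0.0], [0.0, 0.002, -1.0]]
wrist_force: [-0.2, 0.0, 4.1]
finger_gap: 0.291
finger_force: 19.7
t 3.92 p [0.5967 0.1818 0.1012] ytool deg 0.3 gap 0.287 F 19.9 q6 0.15 wf [0.2 0.3 6.2]
```

```bash
P='python3 -m pendant'
$P '[[255,[0,0,-0.006],0],[255,[0,0,-0.02],0],[255,[0,0,-0.06],0],[255,[0,0,-0.06],0]]' 
$P '[[255,[-0.02,0,0],0],[255,[-0.06,0,0],0],[255,[-0.172,0.008,0],0],[255,[-0.172,0.008,0],0],[255,[-0.172,0.008,0],0]]' >/dev/null
$P '[[255,[-0.172,0.008,0],0],[255,[-0.172,0.008,0],0],[255,[-0.172,0.008,0],0],[255,[-0.172,0.008,0],0],[255,[-0.172,0.008,0],0]]' >/dev/null
cat >> h.py <<'E'
def look(n,hue,c,r,zmax=.02,name=None):
    o=get_obs();im,d=grab_frame('wrist');w=world('wrist',d,o);hsv=cv2.cvtColor(im,cv2.COLOR_RGB2HSV)
    m=(np.abs(hsv[...,0].astype(int)-hue)<9)&(hsv[...,1]>90)&(d>0)&(np.abs(w[...,2])<zmax)&(np.hypot(w[...,0]-c[0],w[...,1]-c[1])<r)
    print(n,m.sum(),cv2.minAreaRect(w[m][:,:2].astype(np.float32)*1000),'z',np.median(w[m][:,2]))
    if name: save(im,name)
    return im,d,w
E
python3 -c "
from h import *
meanpose()
look('red',0,(.614,-.162),.05,name='w2.png')"
```

```text
time: 4.25
position: [0.6001, 0.1824, 0.1671]
orientation: [[-0.005, 1.0, 0.011], [1.0, 0.005, 0.002], [0.002, 0.011, -1.0]]
wrist_force: [2.0, 0.8, 2.8]
finger_gap: 0.289
finger_force: 19.8
t 5.38 p [ 0.6135 -0.1628  0.1599] ytool deg 0.21 gap 0.288 F 19.8 q6 -0.4 wf [ 0.   0.7 -0.1]
red 2304 ((612.7689208984375, -163.61334228515625), (50.48040008544922, 50.66087341308594), 15.273168563842773) z 0.0012877886901198204
```

View pics/w2.png

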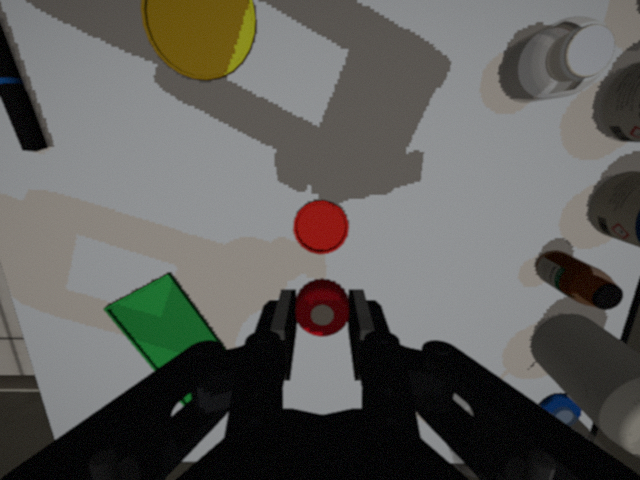

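The cap at (322,307) is held and aligned over the red tray at (321,227).

```bash
P='python3 -m pendant'
$P '[[255,[0,0,0.035],0],[255,[0,0,0.07],0],[255,[0,0,0.1],0],[255,[0,0,0.12],0],[255,[0,0,0.136],0]]' 
$P '[[255,[0,0,0.005],0],[255,[0,0,0.007],0],[255,[0,0,0.009],0],[255,[0,0,0.009],0],[255,[0,0,0.009],0]]'
python3 -c "
from h import *
meanpose(3)"
$P '[[255,[0,0,0.002],0],[255,[0,0,0.003],0],[255,[0,0,0.003],0],[255,[0,0,0.003],0]]'
python3 -c "
from h import *
meanpose(3)"
```

```text
time: 5.85
position: [0.6122, -0.1596, 0.0214]
orientation: [[-0.008, 1.0, -0.004], [1.0, 0.008, 0.002], [0.002, -0.004, -1.0]]
wrist_force: [-0.6, -0.3, 0.2]
finger_gap: 0.288
finger_force: 19.8
time: 6.27
position: [0.6151, -0.1625, 0.0169]
orientation: [[-0.006, 1.0, 0.003], [1.0, 0.006, -0.001], [-0.001, 0.003, -1.0]]
wrist_force: [1.0, -0.8, 0.0]
finger_gap: 0.293
finger_force: 19.8
t 6.42 p [ 0.6149 -0.1626  0.0167] ytool deg 0.3 gap 0.284 F 19.8 q6 -0.4 wf [-0.5 -0.3 -0.7]
time: 6.75
position: [0.6136, -0.1622, 0.0121]
orientation: [[-0.005, 1.0, -0.0], [1.0, 0.005, 0.0], [0.0, -0.0, -1.0]]
wrist_force: [-0.7, 0.5, -0.6]
finger_gap: 0.285
finger_force: 19.8
t 6.9 p [ 0.6138 -0.1623  0.0122] ytool deg 0.29 gap 0.285 F 19.8 q6 -0.4 wf [0.5 0.  0.4]
```

```bash
P='python3 -m pendant'
$P '[[255,[0,0,0.001],0],[255,[0,0,0.002],0],[255,[0,0,0.002],0],[255,[0,0,0.002],0]]'|grep -E 'pos|wrist'
$P '[[255,[0,0,0.001],0],[255,[0,0,0.001],0],[255,[0,0,0.001],0]]'|grep -E 'pos|wrist'
$P '[[255,[0,0,0.0005],0],[255,[0,0,0.0005],0],[255,[0,0,0.0005],0]]'|grep -E 'pos|wrist'
```

```text
position: [0.6137, -0.1622, 0.0101]
wrist_force: [0.2, -0.5, -0.1]
position: [0.6138, -0.1622, 0.0092]
wrist_force: [-0.1, 0.5, 0.8]
position: [0.6138, -0.1622, 0.0087]
wrist_force: [-0.1, -0.3, 0.4]
```

```bash
P='python3 -m pendant'
$P '[[255,[0,0,0.0005],0],[255,[0,0,0.0005],0],[255,[0,0,0.0005],0]]'|grep -E 'pos|wrist'
$P '[[255,[0,0,0.0005],0],[255,[0,0,0.0005],0],[255,[0,0,0.0005],0]]'|grep -E 'pos|wrist'
```

```text
position: [0.6138, -0.1622, 0.0082]
wrist_force: [-0.5, -0.2, 0.2]
position: [0.6139, -0.1623, 0.0081]
wrist_force: [-0.6, 0.3, 2.0]
```

```bash
P='python3 -m pendant'
$P '[[170,[0,0,0],0],[150,[0,0,0],0],[120,[0,0,0],0],[120,[0,0,0],0],[100,[0,0,0],0]]'
$P '[[100,[0,0,-0.02],0],[50,[0,0,-0.06],0],[0,[0,0,-0.13],0],[0,[0,0,-0.13],0],[0,[0,0,-0.13],0]]' >/dev/null
python3 -c "
from h import *
meanpose(6)
look('red',0,(.614,-.162),.05,zmax=.03,name='w3.png')"
```

```text
time: 8.65
position: [0.6138, -0.1622, 0.0076]
orientation: [[-0.005, 1.0, -0.0], [1.0, 0.005, 0.0], [0.0, -0.0, -1.0]]
wrist_force: [-0.6, 0.4, -0.7]
finger_gap: 0.608
finger_force: 0.0
t 9.37 p [ 0.6139 -0.1622  0.138 ] ytool deg 0.3 gap 1.003 F 0.0 q6 -0.4 wf [-0.1 -0.3 -0.7]
red 1941 ((612.7304077148438, -163.67413330078125), (50.63767623901367, 50.65015411376953), 51.07578659057617) z 0.0015692726795734913
```

View pics/w3.png

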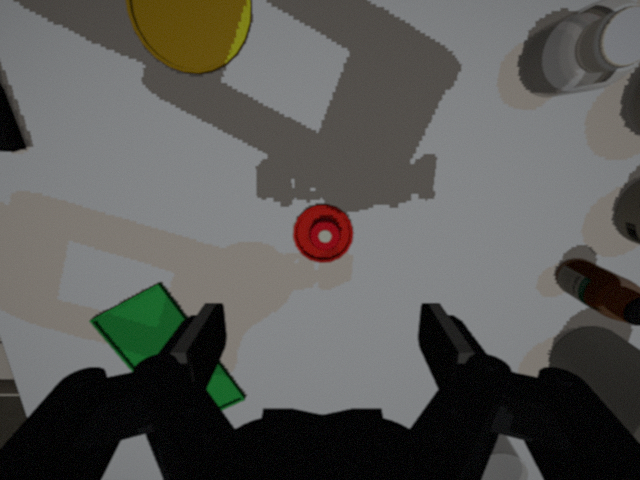

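The cap stands flat in the red tray at (324,235). Next is the tin.

```bash
P='python3 -m pendant'
$P '[[0,[0.17,-0.006,-0.04],0],[0,[0.17,-0.006,-0.04],0],[0,[0.17,-0.006,-0.04],0],[0,[0.17,-0.006,-0.04],0],[0,[0.17,-0.006,-0.04],0]]' >/dev/null
$P '[[0,[0.172,-0.007,0],0],[0,[0.172,-0.007,0],0],[0,[0.172,-0.007,0],0],[0,[0.172,-0.007,0],0],[0,[0.172,-0.007,0],0]]' >/dev/null
cat >> h.py <<'E'
def tops(bands,c=(.6,.185),r=.075):
    o=get_obs();im,d=grab_frame('wrist');w=world('wrist',d,o);P=w[d>0]
    for lo,hi in bands:
        m=(P[:,2]>lo)&(P[:,2]<hi)&(np.hypot(P[:,0]-c[0],P[:,1]-c[1])<r);Q=P[m][:,:2].astype(np.float32)*1000
        print(lo,m.sum(),np.median(P[m][:,2]).round(4),cv2.minAreaRect(Q),cv2.minEnclosingCircle(Q))
    return im
E
python3 -c "
from h import *
meanpose(6)
save(tops([(.045,.06),(.064,.08),(.09,.1)]),'w4.png')"
```

```text
t 10.55 p [0.5985 0.18   0.1766] ytool deg 0.38 gap 0.997 F 0.0 q6 0.15 wf [ 0.3 -0.4  0.5]
0.045 4242 0.0518 ((602.0057983398438, 187.77456665039062), (54.966922760009766, 118.22087097167969), 2.7747015953063965) ((601.017333984375, 188.11422729492188), 63.4414176940918)
0.064 1878 0.0692 ((605.1471557617188, 187.5996551513672), (49.35568618774414, 61.62036895751953), 70.03150177001953) ((603.3388061523438, 181.59194946289062), 31.260875701904297)
0.09 3061 0.0942 ((599.3240966796875, 179.7123260498047), (45.22789764404297, 44.945899963378906), 41.82365036010742) ((599.6534423828125, 179.46018981933594), 23.05263328552246)
```

```bash
P='python3 -m pendant'
$P '[[0,[0,0.001,0.04],0],[0,[0,0.001,0.07],0],[0,[0,0.001,0.09],0],[0,[0,0.001,0.1],0],[0,[0,0.001,0.1],0]]' 30 >/dev/null
$P '[[100,[0,0,0],0],[120,[0,0,0],0],[255,[0,0,0],0],[255,[0,0,0],0],[255,[0,0,0],0]]' 25 
python3 -c "
from h import *
meanpose(4)"
```

```text
time: 11.43
position: [0.6019, 0.1799, 0.0803]
orientation: [[-0.005, 1.0, 0.004], [1.0, 0.005, 0.0], [0.0, 0.004, -1.0]]
wrist_force: [-0.9, -0.2, 6.3]
finger_gap: 0.527
finger_force: 25.7
t 11.63 p [0.6019 0.1799 0.0803] ytool deg 0.31 gap 0.522 F 25.7 q6 0.15 wf [-0.2 -0.9  5.7]
```

```bash
P='python3 -m pendant'
$P '[[255,[0,0,-0.006],0],[255,[0,0,-0.02],0],[255,[0,0,-0.06],0],[255,[0,0,-0.06],0]]' |grep -E 'pos|force|gap'
$P '[[255,[0.02,-0.02,0],0],[255,[0.05,-0.045,0],0],[255,[0.1,-0.09,0],0],[255,[0.13,-0.12,0],0],[255,[0.148,-0.134,0],0]]' >/dev/null
$P '[[255,[0,0,0],0],[255,[0,0,0],0],[255,[0,0,0],0]]' >/dev/null
python3 -c "
from h import *
meanpose()
im,d,w=look('blue',112,(.467,.3275),.06,name='w5.png');hsv=cv2.cvtColor(im,cv2.COLOR_RGB2HSV)"
```

```text
position: [0.6046, 0.1807, 0.1454]
wrist_force: [1.0, 0.1, 2.2]
finger_gap: 0.525
finger_force: 25.8
t 12.93 p [0.4712 0.3206 0.138 ] ytool deg 0.2 gap 0.518 F 25.9 q6 0.44 wf [-0.3 -0.1 -0.4]
blue 5182 ((466.1575927734375, 327.569580078125), (70.34143829345703, 68.62863159179688), 4.278019428253174) z 0.0011470429077192479
```

View pics/w5.png

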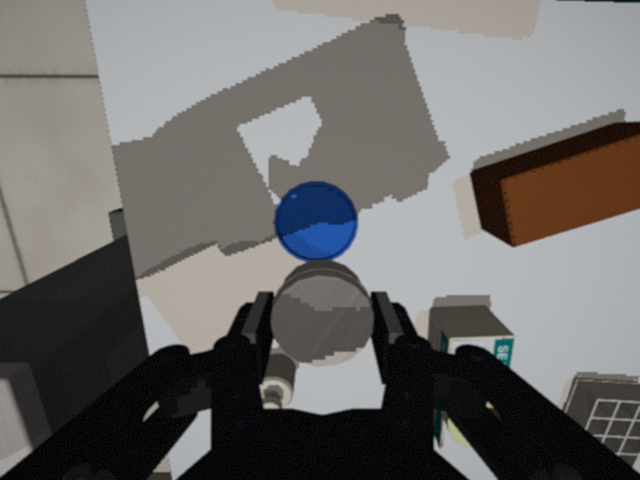

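The tin is held level at (322,312), with the blue tray at (316,221). I need about 7 mm more in y and -4.5 mm in x.

```bash
P='python3 -m pendant'
$P '[[255,[0.007,-0.0045,0.035],0],[255,[0.007,-0.0045,0.07],0],[255,[0.007,-0.0045,0.1],0],[255,[0.007,-0.0045,0.112],0],[255,[0.007,-0.0045,0.118],0]]' >/dev/null
$P '[[255,[0,0,0],0],[255,[0,0,0],0],[255,[0,0,0],0],[255,[0,0,0],0]]' >/dev/null
python3 -c "
from h import *
meanpose(4)"
$P '[[255,[0,0,0.002],0],[255,[0,0,0.004],0],[255,[0,0,0.004],0],[255,[0,0,0.004],0],[255,[0,0,0.004],0]]' |grep -E 'pos|wrist'
$P '[[255,[0,0,0.001],0],[255,[0,0,0.001],0],[255,[0,0,0.001],0],[255,[0,0,0.001],0]]' |grep -E 'pos|wrist'
```

```text
t 13.93 p [0.4667 0.329  0.0212] ytool deg 0.3 gap 0.523 F 25.9 q6 0.46 wf [ 0.4 -0.8 -0.2]
position: [0.4655, 0.3283, 0.0156]
wrist_force: [-0.6, 0.9, -1.1]
position: [0.4657, 0.3284, 0.0148]
wrist_force: [-0.4, 0.3, -0.9]
```

```bash
P='python3 -m pendant'
$P '[[255,[0,0,0.001],0],[255,[0,0,0.0015],0],[255,[0,0,0.0015],0],[255,[0,0,0.0015],0]]' |grep -E 'pos|wrist'
$P '[[255,[0,0,0.0005],0],[255,[0,0,0.0005],0],[255,[0,0,0.0005],0]]' |grep -E 'pos|wrist'
$P '[[255,[0,0,0.0005],0],[255,[0,0,0.0005],0],[255,[0,0,0.0005],0]]' |grep -E 'pos|wrist'
```

```text
position: [0.4656, 0.3284, 0.0132]
wrist_force: [0.9, 0.5, -0.2]
position: [0.4657, 0.3284, 0.0127]
wrist_force: [0.3, -0.2, -1.0]
position: [0.4657, 0.3284, 0.0123]
wrist_force: [-0.1, -0.4, -0.4]
```

```bash
P='python3 -m pendant'
$P '[[255,[0,0,0.0005],0],[255,[0,0,0.0005],0],[255,[0,0,0.0005],0]]' |grep -E 'pos|wrist'
$P '[[255,[0,0,0.0005],0],[255,[0,0,0.0005],0],[255,[0,0,0.0005],0]]' |grep -E 'pos|wrist'
$P '[[255,[0,0,0.0005],0],[255,[0,0,0.0005],0],[255,[0,0,0.0005],0]]' |grep -E 'pos|wrist'
```

```text
position: [0.4657, 0.3284, 0.0122]
wrist_force: [-0.9, -1.1, 3.6]
position: [0.4657, 0.3284, 0.0121]
wrist_force: [-2.7, -1.6, 8.2]
position: [0.4657, 0.3285, 0.0121]
wrist_force: [-3.0, -2.1, 10.7]
```

```bash
P='python3 -m pendant'
$P '[[255,[0,0,-0.001],0],[115,[0,0,-0.001],0],[105,[0,0,-0.001],0],[90,[0,0,-0.001],0],[60,[0,0,-0.001],0]]' |grep -E 'pos|wrist|gap'
$P '[[0,[0,0,0],0],[0,[0,0,0],0],[0,[0,0,-0.05],0],[0,[0,0,-0.13],0],[0,[0,0,-0.13],0]]' >/dev/null
$P '[[0,[0,0,-0.03],0],[0,[0,0,-0.03],0],[0,[0,0,-0.03],0]]' >/dev/null
python3 -c "
from h import *
meanpose(5)
im=tops([(.02,.035)],(.467,.3275),.045);save(im,'w6.png')"
```

```text
position: [0.4655, 0.3283, 0.0114]
wrist_force: [-0.5, 0.2, -0.1]
finger_gap: 0.758
t 17.6 p [0.4646 0.3279 0.1653] ytool deg 0.3 gap 0.995 F 0.0 q6 0.46 wf [-0.6 -0.2 -0.7]
0.02 2093 0.0259 ((465.75439453125, 328.578125), (45.0318489074707, 45.03257369995117), 55.13912582397461) ((465.8802795410156, 328.3668212890625), 23.02527618408203)
```

View pics/w6.png

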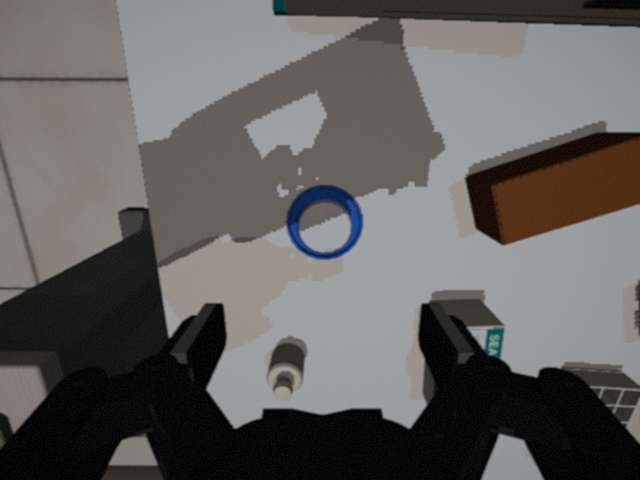

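The tin sits flat and centred in the blue tray at (324,222), and the weight at (285,370) is undisturbed. Next is the tape.

```bash
P='python3 -m pendant'
$P '[[0,[-0.147,0.137,0],0],[0,[-0.147,0.137,0],0],[0,[-0.147,0.137,0],0],[0,[-0.147,0.137,0],0],[0,[-0.147,0.137,0],0]]' >/dev/null
$P '[[0,[0,0,0],0],[0,[0,0,0],0],[0,[0,0,0],0]]' >/dev/null
python3 -c "
from h import *
meanpose(5)
im=tops([(.045,.06),(.064,.08)])"
```

```text
t 18.57 p [0.6023 0.1832 0.1662] ytool deg 0.39 gap 1.0 F 0.0 q6 0.15 wf [ 0.7 -0.5 -1. ]
0.045 5378 0.0519 ((602.7877807617188, 187.97129821777344), (56.63431167602539, 117.92145538330078), 2.805737018585205) ((601.3616943359375, 188.06024169921875), 63.564552307128906)
0.064 4316 0.0692 ((603.2304077148438, 181.69459533691406), (62.12708282470703, 61.14888000488281), 86.152587890625) ((603.2367553710938, 181.6809539794922), 31.189279556274414)
```

```bash
P='python3 -m pendant'
$P '[[0,[-0.0015,0.001,0.04],0],[0,[-0.0015,0.001,0.08],0],[0,[-0.0015,0.001,0.105],0],[0,[-0.0015,0.001,0.113],0],[0,[-0.0015,0.001,0.113],0]]' 35 >/dev/null
$P '[[0,[0,0,0],0],[0,[0,0,0],0],[0,[0,0,0],0]]' >/dev/null
python3 -c "
from h import *
meanpose(4)"
```

```text
t 19.48 p [0.6059 0.1809 0.0559] ytool deg 0.3 gap 0.999 F 0.0 q6 0.15 wf [0.2 0.5 0.4]
```

```bash
P='python3 -m pendant'
$P '[[0,[0.001,-0.0025,0.002],0],[0,[0.001,-0.0025,0.002],0],[80,[0.001,-0.0025,0.002],0],[255,[0.001,-0.0025,0.002],0],[255,[0.001,-0.0025,0.002],0]]' 35 >/dev/null
$P '[[255,[0,0,0],0],[255,[0,0,0],0],[255,[0,0,0],0]]' 35 >/dev/null
python3 -c "
from h import *
meanpose(4)"
```

```text
t 20.35 p [0.6023 0.1817 0.0521] ytool deg 0.3 gap 0.712 F 38.3 q6 0.15 wf [0.5 0.1 2.7]
```

```bash
P='python3 -m pendant'
$P '[[255,[0,0,-0.005],0],[255,[0,0,-0.02],0],[255,[0,0,-0.06],0],[255,[0,0,-0.09],0],[255,[0,0,-0.09],0]]' |grep -E 'pos|force|gap'
$P '[[255,[-0.02,-0.01,0],0],[255,[-0.06,-0.03,0],0],[255,[-0.1,-0.05,0],0],[255,[-0.14,-0.07,0],0],[255,[-0.176,-0.086,0],0]]' >/dev/null
$P '[[255,[0,0,0],0],[255,[0,0,0],0],[255,[0,0,0],0],[255,[0,0,0],0]]' >/dev/null
python3 -c "
from h import *
meanpose()
im,d,w=look('yel',28,(.5175,.0053),.05,name='w7.png')"
```

```text
position: [0.6067, 0.1825, 0.1496]
wrist_force: [1.5, 0.2, 1.0]
finger_gap: 0.707
finger_force: 38.3
t 21.82 p [0.52   0.0126 0.1417] ytool deg 0.4 gap 0.713 F 38.3 q6 -0.15 wf [ 0.1  0.3 -0.5]
yel 5122 ((516.900146484375, 16.139463424682617), (87.55697631835938, 62.25053787231445), 3.048609733581543) z 0.0011470051174524432
```

View pics/w7.png

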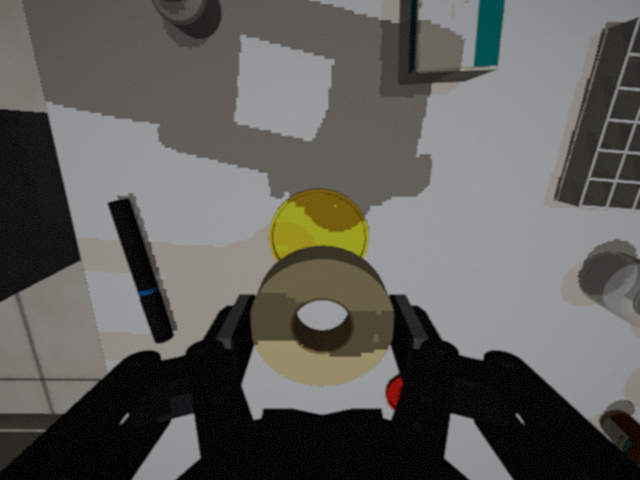

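The tape is held level at (322,315) over the yellow tray at (319,230); I'll correct about 8 mm in y.

```bash
P='python3 -m pendant'
$P '[[255,[-0.008,-0.003,0.035],0],[255,[-0.008,-0.003,0.07],0],[255,[-0.008,-0.003,0.1],0],[255,[-0.008,-0.003,0.12],0],[255,[-0.008,-0.003,0.13],0]]' >/dev/null
$P '[[255,[0,0,0],0],[255,[0,0,0],0],[255,[0,0,0],0],[255,[0,0,0],0]]' >/dev/null
python3 -c "
from h import *
meanpose(4)"
$P '[[255,[0,0,0.002],0],[255,[0,0,0.004],0],[255,[0,0,0.005],0],[255,[0,0,0.005],0],[255,[0,0,0.005],0]]' |grep -E 'pos|wrist'
$P '[[255,[0,0,0.001],0],[255,[0,0,0.0015],0],[255,[0,0,0.0015],0],[255,[0,0,0.0015],0]]' |grep -E 'pos|wrist'
```

```text
t 22.82 p [0.518  0.0033 0.0133] ytool deg 0.3 gap 0.711 F 38.4 q6 -0.17 wf [-0.1 -0.9 -0.2]
position: [0.5165, 0.0035, 0.0065]
wrist_force: [-0.4, 0.4, -0.4]
position: [0.5167, 0.0034, 0.0052]
wrist_force: [-0.4, -0.6, -0.4]
```

```bash
P='python3 -m pendant'
$P '[[255,[0,0,0.001],0],[255,[0,0,0.002],0],[255,[0,0,0.002],0],[255,[0,0,0.002],0]]' |grep -E 'pos|wrist'
$P '[[255,[0,0,0.001],0],[255,[0,0,0.001],0],[255,[0,0,0.001],0]]' |grep -E 'pos|wrist'
$P '[[255,[0,0,0.0005],0],[255,[0,0,0.0005],0],[255,[0,0,0.0005],0]]' |grep -E 'pos|wrist'
```

```text
position: [0.5166, 0.0035, 0.0032]
wrist_force: [0.4, 0.9, -0.6]
position: [0.5166, 0.0035, 0.0022]
wrist_force: [-0.6, 0.8, -0.7]
position: [0.5168, 0.0034, 0.0019]
wrist_force: [0.1, 0.8, 0.0]
```

```bash
P='python3 -m pendant'
$P '[[255,[0,0,0.0005],0],[255,[0,0,0.0005],0],[255,[0,0,0.0005],0]]' |grep -E 'pos|wrist'
$P '[[255,[0,0,0.0005],0],[255,[0,0,0.0005],0],[255,[0,0,0.0005],0]]' |grep -E 'pos|wrist'
$P '[[255,[0,0,0],0],[255,[0,0,0],0]]' |grep -E 'pos|wrist'
```

```text
position: [0.5168, 0.0034, 0.0018]
wrist_force: [-1.8, -0.4, 5.6]
position: [0.5168, 0.0034, 0.0018]
wrist_force: [-3.9, -0.5, 8.1]
position: [0.5168, 0.0034, 0.0018]
wrist_force: [-3.4, -0.7, 9.0]
```

```bash
P='python3 -m pendant'
$P '[[255,[0,0,-0.0007],0],[68,[0,0,-0.0007],0],[58,[0,0,-0.0007],0],[40,[0,0,-0.0007],0],[20,[0,0,-0.0007],0]]' |grep -E 'pos|wrist|gap'
$P '[[0,[0,0,0],0],[0,[0,0,0],0],[0,[0,0,0],0],[0,[0,0,-0.02],0],[0,[0,0,-0.06],0]]' >/dev/null
$P '[[0,[0,0,-0.11],0],[0,[0,0,-0.11],0],[0,[0,0,-0.11],0],[0,[0,0,-0.11],0],[0,[0,0,-0.11],0]]' >/dev/null
python3 -c "
from h import *
meanpose(5)
im=tops([(.013,.03)],(.517,.005),.05);save(im,'w8.png')"
```

```text
position: [0.5166, 0.0034, 0.0012]
wrist_force: [-0.5, -0.6, -0.1]
finger_gap: 0.922
t 26.57 p [0.5155 0.0036 0.1699] ytool deg 0.29 gap 1.006 F 0.0 q6 -0.17 wf [-0.9 -0.1 -0.2]
0.013 3068 0.019 ((517.1754760742188, 3.6204299926757812), (61.47576904296875, 60.93104553222656), 89.79460906982422) ((517.0076293945312, 3.4340827465057373), 31.096393585205078)
```

View pics/w8.png

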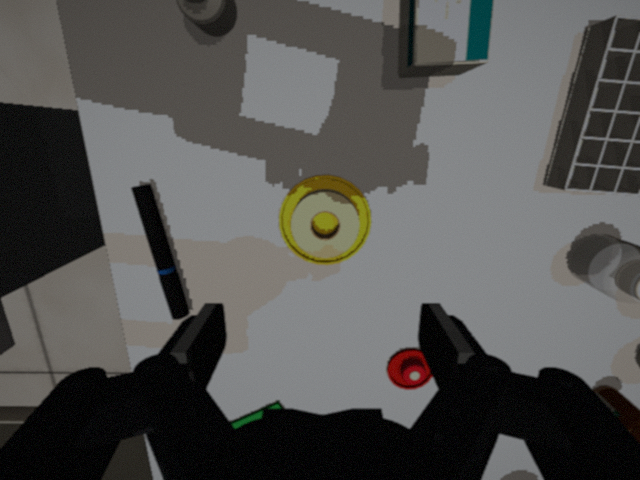

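The tape lies flat in the yellow tray at (325,220). Last is the carton.

```bash
P='python3 -m pendant'
$P '[[0,[0.184,0.0865,0],-0.5],[0,[0.184,0.0865,0],-0.5],[0,[0.184,0.0865,0],-0.5],[0,[0.184,0.0865,0],-0.5],[0,[0.184,0.0865,0],-0.5]]' >/dev/null
$P '[[0,[0,0,0],0],[0,[0,0,0],0],[0,[0,0,0],0],[0,[0,0,0],0]]' >/dev/null
python3 -c "
from h import *
meanpose(5)
im=tops([(.045,.06)],r=.09)"
```

```text
t 27.62 p [0.6019 0.1866 0.1714] ytool deg 2.7 gap 0.998 F 0.0 q6 0.12 wf [-0.  -0.6 -0.4]
0.045 8870 0.0518 ((600.9168090820312, 187.96646118164062), (52.970428466796875, 117.88294219970703), 2.840620756149292) ((601.7080078125, 188.3346710205078), 63.461158752441406)
```

```bash
P='python3 -m pendant'
$P '[[0,[0.001,-0.001,0.04],0],[0,[0.001,-0.001,0.08],0],[0,[0.001,-0.001,0.12],0],[0,[0.001,-0.001,0.145],0],[0,[0.001,-0.001,0.158],0]]' 50 >/dev/null
$P '[[0,[0,0,0],0],[0,[0,0,0],0],[0,[0,0,0],0]]' 50 >/dev/null
python3 -c "
from h import *
meanpose(4)"
$P '[[40,[0,0,0],0],[90,[0,0,0],0],[255,[0,0,0],0],[255,[0,0,0],0],[255,[0,0,0],0]]' 50 >/dev/null
$P '[[255,[0,0,0],0],[255,[0,0,0],0],[255,[0,0,0],0]]' 50 >/dev/null
python3 -c "
from h import *
meanpose(4)"
```

```text
t 28.53 p [0.6035 0.1892 0.0163] ytool deg 2.8 gap 0.999 F 0.0 q6 0.12 wf [-0.6 -0.6  0.4]
t 29.4 p [0.6016 0.189  0.0141] ytool deg 2.8 gap 0.606 F 53.8 q6 0.12 wf [-1.3 -0.4  5.5]
```

```bash
P='python3 -m pendant'
$P '[[255,[0,0,-0.005],0],[255,[0,0,-0.02],0],[255,[0,0,-0.05],0],[255,[0,0,-0.08],0],[255,[0,0,-0.12],0]]' |grep -E 'pos|force|gap'
$P '[[255,[-0.02,-0.007,0],0],[255,[-0.05,-0.017,0],0],[255,[-0.085,-0.029,0],0],[255,[-0.12,-0.04,0],0],[255,[-0.158,-0.053,0],0]]' >/dev/null
$P '[[255,[-0.035,-0.012,0],0],[255,[-0.07,-0.024,0],0],[255,[-0.105,-0.035,0],0],[255,[-0.14,-0.047,0],0],[255,[-0.175,-0.058,0],0]]' >/dev/null
$P '[[255,[-0.035,-0.012,0],0],[255,[-0.07,-0.024,0],0],[255,[-0.1,-0.035,0],0],[255,[-0.126,-0.043,0],0],[255,[-0.141,-0.048,0],0]]' >/dev/null
$P '[[255,[0,0,0],-1],[255,[0,0,0],-2.2],[255,[0,0,0],-3.4],[255,[0,0,0],-4.5],[255,[0,0,0],-5.14]]' >/dev/null
$P '[[255,[0,0,0],0],[255,[0,0,0],0],[255,[0,0,0],0]]' >/dev/null
python3 -c "
from h import *
meanpose()
im,d,w=look('green',65,(.466,-.292),.1,name='w9.png')"
```

```text
position: [0.5979, 0.1882, 0.1305]
wrist_force: [0.3, -0.4, -2.7]
finger_gap: 0.603
finger_force: 53.1
t 32.03 p [ 0.4654 -0.2922  0.1333] ytool deg 28.47 gap 0.605 F 53.3 q6 -1.22 wf [ 0.6  0.1 -1.9]
green 3667 ((437.1576232910156, -242.91143798828125), (78.82559967041016, 29.223541259765625), 28.524927139282227) z 0.0011135561562591045
```

View pics/w9.png

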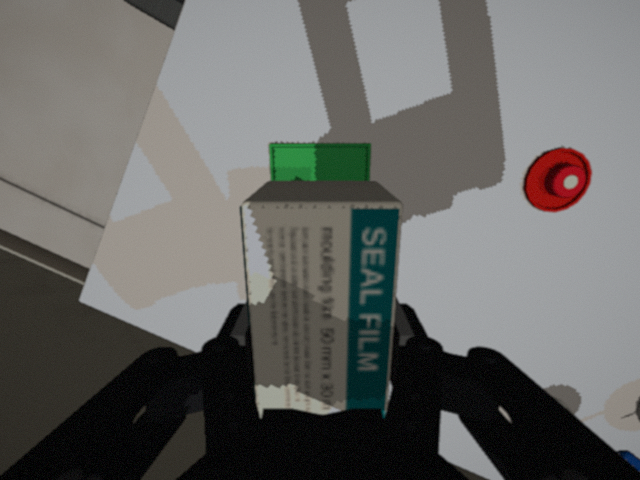

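The carton is held level and lined up, with the visible end of the green tray at (320,162). Going down.

```bash
P='python3 -m pendant'
$P '[[255,[-0.001,0,0.03],0],[255,[-0.001,0,0.06],0],[255,[-0.001,0,0.085],0],[255,[-0.001,0,0.1],0],[255,[-0.001,0,0.107],0]]' >/dev/null
$P '[[255,[0,0,0],0],[255,[0,0,0],0],[255,[0,0,0],0],[255,[0,0,0],0]]' >/dev/null
python3 -c "
from h import *
meanpose(4)"
$P '[[255,[0,0,0.002],0],[255,[0,0,0.004],0],[255,[0,0,0.005],0],[255,[0,0,0.005],0],[255,[0,0,0.005],0]]' |grep -E 'pos|wrist'
$P '[[255,[0,0,0.001],0],[255,[0,0,0.002],0],[255,[0,0,0.002],0],[255,[0,0,0.002],0]]' |grep -E 'pos|wrist'
```

```text
t 33.03 p [ 0.4668 -0.2939  0.0278] ytool deg 28.5 gap 0.608 F 53.2 q6 -1.22 wf [ 0.6  0.3 -1.2]
position: [0.4658, -0.2931, 0.0212]
wrist_force: [0.7, -0.7, -2.0]
position: [0.4659, -0.2932, 0.0194]
wrist_force: [-0.2, 0.6, -1.1]
```

```bash
P='python3 -m pendant'
$P '[[255,[0,0,0.001],0],[255,[0,0,0.002],0],[255,[0,0,0.002],0],[255,[0,0,0.002],0]]' |grep -E 'pos|wrist'
$P '[[255,[0,0,0.001],0],[255,[0,0,0.001],0],[255,[0,0,0.001],0]]' |grep -E 'pos|wrist'
$P '[[255,[0,0,0.0005],0],[255,[0,0,0.0005],0],[255,[0,0,0.0005],0]]' |grep -E 'pos|wrist'
```

```text
position: [0.4659, -0.2932, 0.0174]
wrist_force: [-1.0, 0.4, -2.0]
position: [0.466, -0.2932, 0.0164]
wrist_force: [-0.3, -0.2, -1.7]
position: [0.4661, -0.2933, 0.0161]
wrist_force: [-0.2, 0.5, -1.5]
```

```bash
P='python3 -m pendant'
$P '[[255,[0,0,0.0005],0],[255,[0,0,0.0005],0],[255,[0,0,0.0005],0]]' |grep -E 'pos|wrist'
$P '[[255,[0,0,0.0005],0],[255,[0,0,0.0005],0],[255,[0,0,0.0005],0]]' |grep -E 'pos|wrist'
```

```text
position: [0.4661, -0.2933, 0.016]
wrist_force: [-1.3, 2.0, 4.8]
position: [0.4661, -0.2933, 0.016]
wrist_force: [-3.7, 2.4, 8.1]
```

```bash
P='python3 -m pendant'
$P '[[255,[0,0,-0.0005],0],[95,[0,0,-0.0005],0],[85,[0,0,-0.0005],0],[60,[0,0,-0.0005],0],[30,[0,0,-0.0005],0]]' |grep -E 'pos|wrist|gap'
$P '[[0,[0,0,0],0],[0,[0,0,0],0],[0,[0,0,0],0],[0,[0,0,-0.02],0],[0,[0,0,-0.06],0]]' >/dev/null
$P '[[0,[0,0,-0.15],0],[0,[0,0,-0.15],0],[0,[0,0,-0.15],0],[0,[0,0,-0.15],0],[0,[0,0,-0.15],0]]' >/dev/null
python3 -c "
from h import *
meanpose(5)
im=tops([(.045,.065)],(.466,-.292),.09)
im,d=grab_frame('top');save(im,'t9.png',(160,140,540,360),2)
w=world('top',d)
for n,(u,v),s in [('weight',(266,305),13),('jar',(345,162),14)]:
    P=w[v-s:v+s,u-s:u+s].reshape(-1,3);P=P[(P[:,2]>.02)&(P[:,2]<.2)];print(n,cv2.minAreaRect(P[:,:2].astype(np.float32)*1000)[0])
"
```

```text
position: [0.466, -0.2932, 0.0152]
wrist_force: [0.3, 0.5, 0.3]
finger_gap: 0.879
t 36.62 p [ 0.4661 -0.2933  0.2258] ytool deg 28.5 gap 0.998 F 0.0 q6 -1.22 wf [ 0.6 -1.  -0.7]
0.045 6448 0.0538 ((465.95037841796875, -294.0301513671875), (52.874847412109375, 116.60816955566406), 28.473468780517578) ((466.3661804199219, -293.9176330566406), 63.21732711791992)
weight (428.5628967285156, 177.25640869140625)
jar (778.9393310546875, -29.28423500061035)
```

View pics/t9.png

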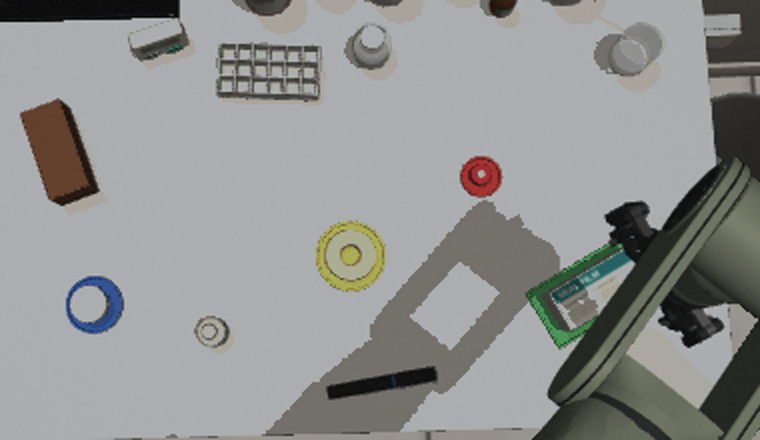

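Each object is in its own tray: cap (480,175), tape (350,255), tin (92,304), carton (590,290). The jar and the weight haven't moved, and the gripper is clear.

```bash
python3 -c "
from plant import *
print(sign_off())"
```

```text
the job is handed in; nothing more can be done
None
```

The cap, tin, tape roll and carton are each set flat in their own trays, in the order asked. The jar and weight were not moved, and the job was handed in at about 37 s of the 115 s limit.

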